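Shut the studio steriliser and start it with the two-key console

ROBOT

A 7-joint arm with a two-finger parallel gripper is mounted at the origin on the work surface. World frame = base frame: x ahead of the robot, y to its left, z up, the work surface at z = 0. Lengths are in m, angles in rad, forces in N, time in s.
With the tool pointing down it reaches from about 0.4 to 0.85 m from the base axis. Payload 10.4 kg.
Tool frame: the origin (TCP) lies midway between the tips of the shut fingers; the grasp point (between the pads) lies 19 mm behind it (manip.hold_point_z is the distance from the TCP to the grasp point, in m); z points along the fingers, y is the line along which they close (so a half turn about z gives the same grasp; the last joint's range is limited). The gripper opens to 85 mm and grips with 20 to 120 N. Pads are 22 mm wide; open, the fingers measure 114 mm over their backs; the gripper's body (76 mm by 85 mm) begins 54 mm behind the grasp point. The pads swing forward as they close: fully open they stand 13 mm farther back than shut.
Start: joints at [-1.279, 0.332, -0.065, 1.46, 0.022, 1.35, -0.088], TCP at [0.194, 0.594, 0.231] pointing down, gripper open.
Joint ranges: [-2.6, 2.6], [-0.5, 2.12], [-1.47, 1.34], [0.16, 2.42], [-1.27, 4.41], [0.06, 2.06], [-2.6, 2.6]. Speed limits (rad/s): [2.22, 2.22, 2.79, 2.79, 3.14, 3.14, 3.14].

INTERFACE

Orientations are given as a unit quaternion [x, y, z, w].
In Python, from workcell import manip, eyes, job gives the robot as it stands.
- The arm moves only by the shell command python3 -m crank 'ROWS' [FORCE]. ROWS is JSON, a list that holds one entry, the list of rows, each a list of 7 numbers: the finger opening in cm, from 0 to 8.54, then the shift along the world's x, y, z in cm, then the turn, a rotation vector about the world's x, y, z in degrees. In form: [[[hand, x, y, z, ax, ay, az], ...]]. A call has 1 to 20 rows; each row shifts and turns the commanded pose from where the row before left it; what a row does not reach is not made up. A row lasts 1/8 s, in which the tool goes at most 62.5 mm and 10.7 degrees, less where a joint would pass 70% of its speed; a pose out of reach is approached as far as the arm can. A call with a gripper value outside its range is refused whole. The fingers move at their own pace and stop on an object; FORCE is the grip in N (left out, the last holds). Time passes only in rows, so rows that do not move let the fingers close. It gives the time, the measured TCP pose, the force, the opening and the grip force at its end, in the units of the state.
- manip.get_obs(): the state, without advancing time (a new reading comes with each control period).
- eyes.camera(name): name is "scene" or "side" or "wrist"; returns (picture, depth): 384x512x3 uint8, red, green, blue; 384x512 float32, m along the optical axis (not along the pixel's ray), 0 where there is no reading.
- eyes.camera_params(name): a dict with "fx", "fy", "cx", "cy" (pixels), "world_from_camera" (4x4, takes a point from camera to world coordinates); the wrist camera has in their place "hand_eye" (4x4, takes a point from camera to tool coordinates, whose origin is the TCP and whose axes are the flange's). Camera axes: x right, y down, z forward; pixel columns grow to the right and rows downward; lengths in m; the calibration is good to about 2 mm. A picture is of the moment at which its call begins: read the wrist's pose just before it. camera_params takes no time and is no camera call.
- job.hand_in(): hands the job in; it is judged then, once.
The state is a dict: "clock": time; "joint_pos": joint angles; "joint_velocities": joint speeds; "tau": joint torques, N m; "position": TCP position; "ee_rot": TCP orientation; "ft_force": force on the tool from outside, world axes, zero at the start; "torque": the same for the moment, N m; "grip_width": opening from 0.0 (shut) to 1.0 (fully open); "grasp_force": force on a finger pad.
Only numpy, scipy, OpenCV 4.12 (cv2) and the standard library are available. Lean on these libraries where they do the work, as an engineer would, in place of code of your own. Each camera call takes 0.05 s, during which the arm holds its last target. There are 200 camera calls.

TASK

Push the steriliser's raised lid down with the fingertips until it is fully shut. Then, on the start console, press the two round keys all the way down at the same moment, one fingertip on each, hold them both down for at least two seconds, and let go so that both spring back up. Never press a key before the lid is shut, never one round key without the other, and leave the small square key alone; do not raise the lid, and leave the bottle, jar and tape roll standing where they are.

Things in the scene. Friction and masses are not known exactly. Their poses are not given: they have to be found in the camera images.
- steriliser: White box, fixed to the counter, 180 (its x) by 220 (its y) by 110 mm high, open at the top, with a hinged aluminium lid. Origin: centre of its underside on the counter; z up, its front faces its own -x. It may stand left or right of the console.
- lid (a joint): Angle of the steriliser's lid, rad: 0 fully shut (lying level), growing as its front edge rises; it starts raised by about 0.45 to 0.85. It has a stiff hinge: it stays where it is left, and pushing it shut takes 1.5 to 3 N near the front edge.
- lid_hinge (a point): Point on the upper face of the lid at its hinge, middle of the far (+x) edge of the steriliser: 90 mm along the steriliser's x from its origin and 122 mm above the counter when shut. The hinge axis runs along the steriliser's y, 12 mm under this point when shut. The lid is a flat plate without a handle, 184 mm from hinge to front edge, 224 mm wide, 12 mm thick; shut, its upper face is 122 mm above the counter.
- lid_edge (a point): Point on the upper face of the lid, middle of its free front edge, 184 mm from the hinge.
- console: Low grey box with a dark top plate, fixed to the counter, 120 (its x) by 190 (its y) by 45 mm high, carrying two round keys and one small square key on its top. Origin: on the counter, right under the midpoint of the two round keys; z up. The box reaches 75 mm to its -y side and 115 mm to its +y side of the origin.
- key_a (a joint): Travel of one round start key, m: 0 up, 0.007 fully down. Spring: starts to move at about 1.5 N, fully down at 5 N.
- key_b (a joint): Travel of the other round start key, m: the same as key_a.
- key_a_top (a point): Centre of the top of round key a (aluminium, diameter 28 mm, in a black collar 44 mm across). It is 29 mm to the console's +y side of its origin; the top is 68 mm above the counter when up, 61 mm when down; the collar's top is at 57 mm. The two round keys are 58 mm apart, centre to centre, along the console's y.
- key_b_top (a point): Centre of the top of round key b, 29 mm to the console's -y side of its origin; otherwise as key a.
- square_key (a joint): Travel of the small square key, m: 0 up, 0.005 down. Not to be pressed.
- square_key_top (a point): Centre of the top of the small square key (18 by 18 mm), 85 mm to the console's +y side of its origin, top 58 mm above the counter.
- ink_bottle: Loose amber bottle with a black cap, diameter 46 mm, 110 mm high, standing beside the console's -y end. Origin: centre of its underside. Leave it.
- jar: Loose glass jar with a steel lid, diameter 60 mm, 80 mm high, standing behind the steriliser. Origin: centre of its underside. Leave it.
- tape_roll: Loose roll of paper tape lying flat, outer diameter 60 mm, 25 mm high, in front of the console (on its -x side). Origin: centre of its underside. Leave it.
Not all that is in view belongs to the job. There is more than one size of the console; the job needs the largest.

How it is judged:
On the way, in this order (a step that is already met when the one before it is completed fails the run):
1. the lid is fully shut (value of joint lid below 0.04 rad), for 0.2 s.
2. both round keys are held fully down together for two seconds, the lid shut (value of joint each of key_a, key_b above 0.0055 m and value of joint lid below 0.04 rad), for 2 s.
At the end, for the whole second after the job is handed in: The lid is shut (within 0.04 rad), all three keys are up again (within 1 mm), and the bottle, jar and tape roll stand upright within 20 mm of where they were, at rest. On the way both round keys were at least 5.5 mm down together for 2 s (value of joint lid below 0.04 rad and value of joint each of key_a, key_b, square_key below 0.001 m and distance of each of ink_bottle, jar, tape_roll from where it was at the start of the episode below 0.02 m and angle between each of ink_bottle, jar, tape_roll's own z axis and vertical below 0.15 rad and linear speed of each of ink_bottle, jar, tape_roll below 0.02 m/s); the robot touches nothing.
It fails at once if a key is pressed (more than 2 mm) while the lid is still open (more than 0.06 rad) (value of joint lid above 0.06 rad and value of joint any of key_a, key_b above 0.002 m).
It fails at once if one round key is pressed (more than 4.5 mm) while the other is up (less than 1 mm) ((value of joint key_a above 0.0045 m and value of joint key_b below 0.001 m) or (value of joint key_b above 0.0045 m and value of joint key_a below 0.001 m)).
It fails at once if the small square key is pressed (more than 2 mm) (value of joint square_key above 0.002 m).
It fails at once if the lid is raised (beyond 1.0 rad) (value of joint lid above 1 rad).
It fails at once if the bottle, jar or tape roll is shoved, lifted or tipped (more than 30 mm or 0.4 rad) (distance of any of ink_bottle, jar, tape_roll from where it was at the start of the episode above 0.03 m or angle between any of ink_bottle, jar, tape_roll's own z axis and vertical above 0.4 rad).
It also fails if it takes over 54 s, if anything falls off the work surface, if the arm or the gripper's body presses on something with over 40 N, if the wrist force passes 120 N, or if a joint passes its speed limit or range.

## Working session

There is one attempt and no reset: what is moved stays moved. The work goes in short steps, Python scripts to look and compute and a shell command to move; the robot and the scene stay as the last step left them, time stands still between calls to the robot, and variables do not carry over. Pictures are saved under pics/ and viewed, at most 10 in all, crops included, and the job is handed in when it is done.

```bash
ls; mkdir -p pics; python3 - <<'E'
from workcell import manip, eyes, job
import cv2,numpy as np
o=manip.get_obs();print({k:np.round(v,3).tolist() for k,v in o.items()})
ims=[]
for n in("scene","side"):
    p,d=eyes.camera(n);c=eyes.camera_params(n);np.savez(f"{n}.npz",p=p,d=d,W=c["world_from_camera"],k=[c["fx"],c["fy"],c["cx"],c["cy"]])
    cv2.imwrite(f"pics/{n}0.png",p[...,::-1]);print(n,np.round(c["world_from_camera"],3).tolist(),c["fx"],(d==0).mean())
E
```

```text
pics
{'clock': 0.0, 'joint_pos': [-1.279, 0.333, -0.065, 1.461, 0.022, 1.35, -0.089], 'joint_velocities': [0.001, -0.0, -0.001, -0.001, -0.001, -0.002, -0.001], 'tau': [0.0, -62.545, 0.05, -39.16, 0.016, 0.01, 0.0], 'position': [0.193, 0.594, 0.231], 'ee_rot': [0.157, 0.988, -0.001, -0.0], 'ft_force': [-0.368, -0.555, -0.178], 'torque': [0.008, 0.034, -0.03], 'grasp_force': 0.0, 'grip_width': 0.998}
scene [[0.746, 0.541, -0.388, 0.931], [0.666, -0.619, 0.417, -0.371], [-0.014, -0.57, -0.822, 0.828], [0.0, 0.0, 0.0, 1.0]] 377.6969524569748 0.00396728515625
side [[0.937, -0.256, 0.237, 0.337], [-0.349, -0.684, 0.64, -0.658], [-0.001, -0.683, -0.73, 0.878], [0.0, 0.0, 0.0, 1.0]] 373.34485173521557 0.0042266845703125
```

View pics/scene0.png

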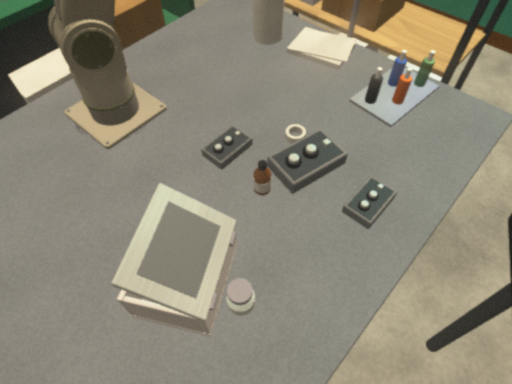

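View pics/side0.png

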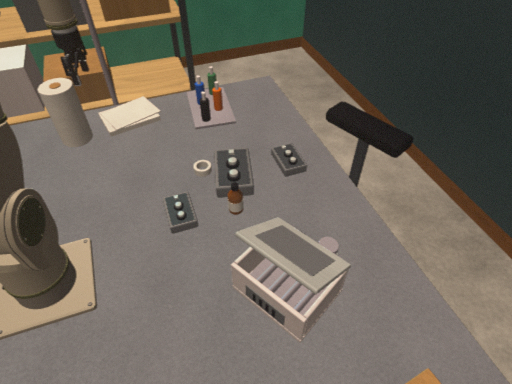

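The scene view has three consoles. The largest is at about px (307,158), with the bottle at (262,178), the tape at (295,131), the jar at (240,293) and the steriliser at (180,255), lid raised. The side view confirms this: the lid opens toward the lower left and its hinge is near the jar. Next I'll measure positions from the depth.

```bash
cat > h.py <<'E'
import numpy as np,cv2
def load(n):
    z=np.load(n+".npz");return z["p"],z["d"],z["W"],z["k"]
def cloud(d,W,k):
    v,u=np.mgrid[:d.shape[0],:d.shape[1]]
    P=np.stack([(u-k[2])/k[0]*d,(v-k[3])/k[1]*d,d],-1)
    return P@W[:3,:3].T+W[:3,3]
def ray(u,v,h,W,k):
    r=W[:3,:3]@np.array([(u-k[2])/k[0],(v-k[3])/k[1],1]);return W[:3,3]+r*(h-W[2,3])/r[2]
E
python3 - <<'E'
from h import *
boxes={"scene":{"cons":(262,125,352,192)},"side":{"cons":(208,145,258,198)}}
for n in("scene","side"):
    p,d,W,k=load(n);P=cloud(d,W,k);hsv=cv2.cvtColor(p,cv2.COLOR_RGB2HSV)
    x0,y0,x1,y1=boxes[n]["cons"]
    # bright keys
    m=np.zeros(d.shape,np.uint8);m[y0:y1,x0:x1]=(hsv[y0:y1,x0:x1,2]>140)
    nn,l,s,c=cv2.connectedComponentsWithStats(m)
    for i in range(1,nn):
        if s[i,4]>5:print(n,"bright",s[i].tolist(),c[i].round(1),"ray68",ray(*c[i],.066,W,k).round(4),"ray58",ray(*c[i],.058,W,k)[:2].round(4),"med",np.median(P[l==i],0).round(4))
    # console top
    m=np.zeros(d.shape,bool);m[y0:y1,x0:x1]=True;m&=(abs(P[...,2]-.045)<.007)
    r=cv2.minAreaRect((P[m][:,:2]*1000).astype(np.float32));print(n,"top rect",r,m.sum(),np.median(P[m][:,2]))
    # table z
    print("table z",np.median(P[300:330,100:110] if n=="scene" else P[250:270,130:150],(0,1)).round(4))
    # tall things
    for nm,b in({"bottle":(248,155,275,196),"jar":(222,275,258,314),"tape":(284,122,308,142)} if n=="scene" else {"bottle":(226,180,246,216),"jar":(316,235,342,256),"tape":(190,158,213,176)}).items():
        q=P[b[1]:b[3],b[0]:b[2]].reshape(-1,3);zt={"bottle":.1,"jar":.075,"tape":.018}[nm];q=q[(q[:,2]>zt)&(q[:,2]<zt+.015)]
        print(nm,len(q),q.mean(0).round(3),q.min(0).round(3),q.max(0).round(3)) if len(q) else print(nm,0)
    # lid plane: region
    b=(115,185,240,318) if n=="scene" else (232,215,350,295)
    q=P[b[1]:b[3],b[0]:b[2]].reshape(-1,3);q=q[q[:,2]>.125]
    rng=np.random.default_rng(0);best=0
    for _ in range(400):
        a=q[rng.choice(len(q),3)];nv=np.cross(a[1]-a[0],a[2]-a[0]);nv/=np.linalg.norm(nv)+1e-9
        g=abs((q-a[0])@nv)<.003
        if g.sum()>best:best=g.sum();G=g
    Q=q[G];c=Q.mean(0);u,s,vt=np.linalg.svd(Q-c,full_matrices=False);nv=vt[2]*np.sign(vt[2,2])
    print("lid",len(q),best,"c",c.round(4),"n",nv.round(4),"ang",np.arccos(nv[2]).round(3),"dir(x axis)",np.degrees(np.arctan2(-nv[1]*-1,-nv[0]*-1)).round(1))
    h=nv[:2]/np.linalg.norm(nv[:2]);ex=np.array([h[0]*nv[2],h[1]*nv[2],-np.linalg.norm(nv[:2])]);ey=np.cross(nv,ex)
    A=(Q-c)@np.c_[ex,ey];r=cv2.minAreaRect((A*1000).astype(np.float32));print("rect in lid frame",r,"pct",np.percentile(A,[.5,99.5],0).round(4).tolist())
    for t in(np.percentile(A,.5,0),np.percentile(A,99.5,0)):
        pass
    mid=np.percentile(A,[.5,99.5],0)
    print("edge",(c+ex*mid[0,0]+ey*mid[:,1].mean()).round(4),"hinge",(c+ex*mid[1,0]+ey*mid[:,1].mean()).round(4))
E
```

```text
scene bright [264, 125, 5, 3, 8] [266.4 125.5] ray68 [0.4418 0.2123 0.066 ] ray58 [0.4367 0.2185] med [0.4002 0.2608 0.0017]
scene bright [277, 125, 75, 30, 892] [323.5 133.4] ray68 [0.5802 0.2921 0.066 ] ray58 [0.5765 0.2991] med [0.565  0.3513 0.0018]
scene bright [306, 144, 10, 8, 64] [310.9 147.3] ray68 [0.5846 0.2287 0.066 ] ray58 [0.581 0.235] med [0.5852 0.2263 0.0685]
scene bright [289, 153, 10, 8, 68] [293.6 156.7] ray68 [0.5702 0.1727 0.066 ] ray58 [0.5664 0.1784] med [0.5714 0.1704 0.0688]
scene bright [271, 176, 2, 4, 6] [271.7 177.5] ray68 [0.5711 0.0825 0.066 ] ray58 [0.5673 0.0872] med [0.543  0.1194 0.0019]
scene bright [336, 179, 8, 9, 23] [339.8 183.5] ray68 [0.711  0.1796 0.066 ] ray58 [0.7087 0.1854] med [6.916e-01 2.261e-01 6.000e-04]
scene bright [317, 181, 9, 8, 26] [320.7 183.7] ray68 [0.6755 0.148  0.066 ] ray58 [0.6728 0.1535] med [0.6544 0.1922 0.0018]
scene bright [346, 180, 6, 7, 18] [348.7 182.9] ray68 [0.7267 0.1957 0.066 ] ray58 [0.7246 0.2016] med [0.7088 0.2447 0.0008]
scene bright [271, 182, 8, 8, 25] [274.4 185.7] ray68 [0.5928 0.0675 0.066 ] ray58
[... 1911 characters left out ...]
op rect ((583.2314453125, 216.3751678466797), (192.22950744628906, 119.4593276977539), 75.55838775634766) 1146 0.04517935149667507
table z [ 0.2363 -0.0064 -0.0006]
bottle 48 [0.544 0.072 0.108] [0.534 0.062 0.1  ] [0.555 0.085 0.111]
jar 210 [ 0.717 -0.189  0.079] [ 0.693 -0.216  0.076] [ 0.739 -0.164  0.084]
tape 124 [0.494 0.279 0.023] [0.465 0.249 0.018] [0.523 0.313 0.029]
lid 3978 3978 c [ 0.5826 -0.2438  0.1821] n [0.6265 0.4149 0.6598] ang 0.85 dir(x axis) 33.5
rect in lid frame ((-351.41168212890625, -32.45054626464844), (949.3072509765625, 249.04513549804688), 6.482110500335693) pct [[-0.809, -0.2098], [0.1054, 0.1208]]
edge [ 0.1621 -0.5756  0.79  ] hinge [ 0.6652 -0.2425  0.1028]
```

```bash
python3 - <<'E'
from h import *
p,d,W,k=load("side");P=cloud(d,W,k);P[d==0]=np.nan
for nm,b in {"towel":(45,75,90,145),"caddy":(188,65,235,125)}.items():
    q=P[b[1]:b[3],b[0]:b[2]].reshape(-1,3);q=q[(q[:,2]>.03)&(q[:,0]<1.2)&(q[:,1]<1.2)];print(nm,np.percentile(q,[2,50,98],0).round(3).tolist())
for n,b in(("scene",(150,210,205,290)),("side",(255,228,320,272))):
    p,d,W,k=load(n);P=cloud(d,W,k);q=P[b[1]:b[3],b[0]:b[2]][d[b[1]:b[3],b[0]:b[2]]>0];q=q[q[:,2]>.12]
    for _ in range(3):
        c=np.median(q,0);vt=np.linalg.svd(q-q.mean(0),full_matrices=False)[2][2];vt=vt*np.sign(vt[2]);e=(q-q.mean(0))@vt;q=q[abs(e)<max(.003,e.std())]
    print(n,len(q),c.round(3),vt.round(3),np.arccos(vt[2]),np.degrees(np.arctan2(vt[1],vt[0])))
    # front edge: image points of raised lid top corners
E
```

```text
towel [[0.055, 0.542, 0.036], [0.111, 0.574, 0.156], [0.181, 0.654, 0.268]]
caddy [[0.566, 0.533, 0.033], [0.605, 0.6, 0.082], [0.668, 0.725, 0.13]]
scene 4303 [ 0.596 -0.233  0.172] [0.439 0.234 0.867] 0.5208068494805942 28.11522605473124
side 2173 [ 0.579 -0.224  0.178] [0.435 0.235 0.87 ] 0.5166033642558804 28.385434082465448
```

```bash
python3 -m crank '[[[0,3,0,4,0,0,0],[0,3,0,4,0,0,0],[0,4.5,-4,0,0,0,0],[0,4.5,-4,0,0,0,0],[0,4.5,-4,0,0,0,0],[0,4.5,-4,0,0,0,0],[0,0.85,-5.7,0,0,0,1],[0,0.85,-5.7,0,0,0,1],[0,0.85,-5.7,0,0,0,1],[0,0.85,-5.7,0,0,0,1],[0,0.85,-5.7,0,0,0,0],[0,0.85,-5.7,0,0,0,0],[0,0.85,-5.7,0,0,0,0],[0,0.85,-5.7,0,0,0,0],[0,0.85,-5.7,0,0,0,0],[0,0.85,-5.7,0,0,0,0],[0,0.85,-5.7,0,0,0,0],[0,0.85,-5.7,0,0,0,0],[0,0,0,0,0,0,0],[0,0,0,0,0,0,0]]]'; python3 -c "
from workcell import manip
print(manip.get_obs())"
```

```text
clock: 2.6
position: [0.5355, -0.2492, 0.3108]
ee_rot: [0.122, 0.993, 0.0, -0.0]
ft_force: [-0.3, 0.1, -0.2]
grip_width: 0.001
grasp_force: 0.0
{'clock': 2.6, 'joint_pos': array([-0.17227768,  0.2515744 ,  0.65581732,  1.45729988, -0.15304592,
        1.48544648,  1.80723247]), 'joint_velocities': array([-0.02401894, -0.01839323, -0.01671771,  0.00479955, -0.00123524,
        0.00249601, -0.00157094]), 'tau': array([ 2.04276480e+00, -4.75864863e+01,  8.01536232e+00, -3.96539640e+01,
        1.77642773e-01, -2.94330460e-02,  7.69196777e-02]), 'position': array([ 0.53547746, -0.24924171,  0.31082402]), 'ee_rot': array([ 1.22207131e-01,  9.92504468e-01,  2.29782101e-04, -4.95463473e-04]), 'ft_force': array([-0.31993721,  0.12336883, -0.17086803]), 'torque': array([-0.00825904, -0.0260685 , -0.01413313]), 'grasp_force': 0.0, 'grip_width': 0.0013531173629051211}
```

```bash
python3 -m crank '[[[0,0,0,-4,0,0,0],[0,0,0,-4,0,0,0],[0,0,0,-0.8,0,0,0],[0,0,0,-0.8,0,0,0],[0,0,0,-0.8,0,0,0],[0,0,0,-0.8,0,0,0],[0,0,0,-0.8,0,0,0],[0,0,0,-0.8,0,0,0]]]'; python3 -m crank '[[[0,0,0,-0.8,0,0,0],[0,0,0,-0.8,0,0,0],[0,0,0,-0.8,0,0,0],[0,0,0,-0.8,0,0,0],[0,0,0,-0.8,0,0,0],[0,0,0,-0.8,0,0,0],[0,0,0,-0.6,0,0,0],[0,0,0,-0.4,0,0,0],[0,0,0,0,0,0,0]]]'
```

```text
clock: 3.6
position: [0.5356, -0.2498, 0.183]
ee_rot: [0.122, 0.992, -0.0, 0.0]
ft_force: [-0.2, -0.1, 2.5]
grip_width: 0.001
grasp_force: 0.9
clock: 4.72
position: [0.5355, -0.2495, 0.125]
ee_rot: [0.122, 0.993, 0.0, -0.0]
ft_force: [-0.2, -0.4, 0.6]
grip_width: 0.001
grasp_force: 0.0
```

```bash
python3 -m crank '[[[0,0,0,-0.3,0,0,0],[0,0,0,-0.1,0,0,0],[0,0,0,0,0,0,0]]]'; python3 -m crank '[[[0,0,0,-0.2,0,0,0],[0,0,0,0,0,0,0]]]';
```

```text
clock: 5.1
position: [0.5357, -0.2497, 0.1221]
ee_rot: [0.122, 0.993, 0.0, 0.0]
ft_force: [-3.8, 1.7, 8.4]
grip_width: 0.0
grasp_force: 4.2
clock: 5.35
position: [0.5358, -0.2497, 0.122]
ee_rot: [0.122, 0.992, 0.001, 0.001]
ft_force: [-11.7, 6.6, 27.1]
grip_width: 0.0
grasp_force: 13.4
```

```bash
python3 -m crank '[[[0,0,0,4,0,0,0],[0,0,0,4,0,0,0],[0,0,0,4,0,0,0],[4.35,0.53,5.59,0,0,0,0],[4.35,0.53,5.59,0,0,0,0],[4.35,0.53,5.59,0,0,0,0],[4.35,0.53,5.59,0,0,0,0],[4.35,0.53,5.59,0,0,0,0],[4.35,0.53,5.59,0,0,0,0],[4.35,0.53,5.59,0,0,0,0],[4.35,0.53,5.59,0,0,0,0],[4.35,0,0,-4,0,0,0],[4.35,0,0,-2,0,0,0],[4.35,0,0,0,0,0,0],[4.35,0,0,0,0,0,0]]]'; python3 - <<'E'
from workcell import manip, eyes
from h import *
o=manip.get_obs();print(o["position"],o["ft_force"],o["grip_width"])
p,d=eyes.camera("wrist");c=eyes.camera_params("wrist");np.savez("wrist.npz",p=p,d=d,H=c["hand_eye"],k=[c["fx"],c["fy"],c["cx"],c["cy"]],q=o["ee_rot"],t=o["position"]);print(c["hand_eye"].round(3).tolist(),c["fx"])
p2,d2=eyes.camera("side");np.save("side2d.npy",d2)
c=eyes.camera_params("side");P=cloud(d2,c["world_from_camera"],[c["fx"],c["fy"],c["cx"],c["cy"]])
q=P[255:285,280:310].reshape(-1,3);vt=np.linalg.svd(q-q.mean(0))[2][2];print("lid",q.mean(0),vt)
cv2.imwrite("pics/w1.png",np.hstack([p,p2])[::1,::1,::-1][:, :]) if 0 else cv2.imwrite("pics/w1.png",cv2.resize(np.hstack([p,p2]),(800,300))[...,::-1])
E
```

```text
clock: 7.22
position: [0.5784, 0.1976, 0.1805]
ee_rot: [0.122, 0.992, 0.0, 0.001]
ft_force: [0.2, 0.5, 0.7]
grip_width: 0.509
grasp_force: 0.0
[0.57842309 0.19760098 0.18048218] [0.15283663 0.53772904 0.73316713] 0.5088971244034283
[[0.0, -0.953, -0.302, 0.077], [1.0, 0.0, -0.0, -0.0], [0.0, -0.302, 0.953, -0.142], [0.0, 0.0, 0.0, 1.0]] 287.9313513357316
lid [ 0.58450962 -0.25278008  0.12519501] [-0.1973601  -0.77685028 -0.59795705]
```

View pics/w1.png

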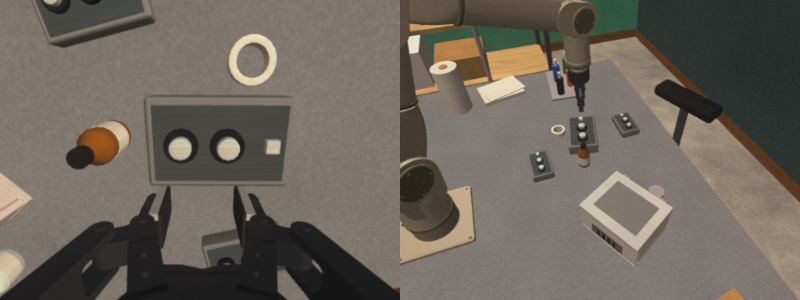

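The wrist view (composite px) shows the round keys at (180,147) and (229,147), the square key at (273,146), and the fingertips at (165,215) and (240,215). The side view shows the lid lying level. I'll refine the key positions and the lid angle.

```bash
python3 - <<'E'
from h import *
from scipy.spatial.transform import Rotation as R
z=np.load("wrist.npz");p,d,H,k=z["p"],z["d"],z["H"],z["k"]
T=np.eye(4);T[:3,:3]=R.from_quat(z["q"]).as_matrix();T[:3,3]=z["t"];W=T@H;P=cloud(d,W,k)
m=np.zeros(d.shape,np.uint8);m[150:225,200:365]=cv2.cvtColor(p,cv2.COLOR_RGB2HSV)[150:225,200:365,2]>130
nn,l,s,c=cv2.connectedComponentsWithStats(m)
for i in range(1,nn):
    if s[i,4]>60:print(s[i],c[i].round(1),ray(*c[i],.068,W,k).round(4),np.median(P[l==i],0).round(4))
# fingers: dark near points, in tool frame
Q=cloud(d,H,k);f=(d>0)&(Q[...,2]>-.03)&(Q[...,2]<.02)&(abs(Q[...,1])<.07)&(abs(Q[...,0])<.03)
for sgn in(1,-1):
    q=Q[f&(np.sign(Q[...,1])==sgn)];print("finger",sgn,len(q),np.percentile(q,[1,50,99],0).round(4).tolist())
_,_,W,k=load("side");d=np.load("side2d.npy");P=cloud(d,W,k)[230:260,272:312].reshape(-1,3)
vt=np.linalg.svd(P-P.mean(0))[2][2];print("lid",P.mean(0).round(4),vt.round(4))
E
```

```text
[216 176  29  29 669] [230.3 189.9] [0.5706 0.1729 0.068 ] [0.5707 0.1728 0.0669]
[278 176  29  29 641] [292.4 190.4] [0.5849 0.2283 0.068 ] [0.5851 0.2283 0.067 ]
[340 179  19  18 312] [349.4 187.6] [0.5949 0.2796 0.068 ] [0.5987 0.2823 0.0571]
finger 1 981 [[-0.0108, 0.0214, -0.0297], [0.0066, 0.0236, -0.019], [0.0111, 0.035, -0.0018]]
finger -1 989 [[-0.011, -0.0352, -0.0298], [0.0066, -0.0239, -0.019], [0.0111, -0.0217, -0.002]]
lid [ 0.6108 -0.1799  0.1163] [-0.3359 -0.6444 -0.687 ]
```

```bash
python3 - <<'E'
from h import *
_,_,W,k=load("side");d=np.load("side2d.npy");P=cloud(d,W,k)
m=np.zeros(d.shape,bool);m[225:300,230:345]=1;m&=(d>0)&(P[...,2]>.112)&(P[...,2]<.2)
q=P[m];print(len(q),np.percentile(q[:,2],[1,10,50,90,99]).round(4))
A=np.c_[q[:,:2],np.ones(len(q))]
c=np.linalg.lstsq(A,q[:,2],rcond=None)[0];print(c, "slope along ster x",c[:2]@[.881,.473])
E
```

```text
5787 [0.1158 0.1198 0.1219 0.1238 0.1254]
[-2.60838478e-04  3.80979361e-05  1.21928529e-01] slope along ster x -0.00021177837547287984
```

```bash
python3 -m crank '[[[4.5,0,0.15,-4,0,0,0],[4.5,0,0,-4,0,0,0],[4.5,0,0,-2,0,0,0],[4.5,0,0,0,0,0,0],[4.5,0,0,0,0,0,0]]]'; python3 -m crank '[[[4.5,0,0,-0.4,0,0,0],[4.5,0,0,-0.4,0,0,0],[4.5,0,0,-0.2,0,0,0],[4.5,0,0,0,0,0,0]]]'
```

```text
clock: 7.95
position: [0.579, 0.1993, 0.0811]
ee_rot: [0.122, 0.992, 0.001, 0.001]
ft_force: [0.1, -0.5, -0.4]
grip_width: 0.524
grasp_force: 0.0
clock: 8.45
position: [0.5778, 0.199, 0.0692]
ee_rot: [0.122, 0.993, -0.0, -0.0]
ft_force: [0.1, 0.0, 0.4]
grip_width: 0.529
grasp_force: 0.0
```

```bash
python3 -m crank '[[[4.5,0,0,-0.2,0,0,0],[4.5,0,0,0,0,0,0]]]'; python3 -m crank '[[[4.5,0,0,-0.2,0,0,0],[4.5,0,0,0,0,0,0]]]';python3 -m crank '[[[4.5,0,0,-0.2,0,0,0],[4.5,0,0,0,0,0,0]]]'
```

```text
clock: 8.7
position: [0.5778, 0.199, 0.0672]
ee_rot: [0.122, 0.993, -0.0, -0.0]
ft_force: [0.1, -0.5, -0.3]
grip_width: 0.525
grasp_force: 0.0
clock: 8.95
position: [0.5781, 0.1991, 0.0655]
ee_rot: [0.122, 0.993, 0.0, 0.0]
ft_force: [-0.7, -0.2, 3.6]
grip_width: 0.528
grasp_force: 1.5
clock: 9.2
position: [0.5781, 0.1991, 0.0635]
ee_rot: [0.122, 0.993, 0.0, 0.0]
ft_force: [-1.9, 0.5, 5.7]
grip_width: 0.524
grasp_force: 2.5
```

```bash
python3 -m crank '[[[4.5,0,0,-0.2,0,0,0],[4.5,0,0,-0.2,0,0,0],[4.5,0,0,0,0,0,0]]]'; python3 -m crank '[[[4.5,0,0,-0.1,0,0,0],[4.5,0,0,0,0,0,0]]]'
```

```text
clock: 9.57
position: [0.5781, 0.1991, 0.0599]
ee_rot: [0.122, 0.993, 0.0, 0.0]
ft_force: [-1.9, -0.6, 9.6]
grip_width: 0.526
grasp_force: 4.3
clock: 9.82
position: [0.5781, 0.1991, 0.059]
ee_rot: [0.122, 0.993, 0.0, 0.0]
ft_force: [-2.4, -1.2, 10.0]
grip_width: 0.525
grasp_force: 4.7
```

```bash
python3 -m crank '[[[4.5,0,0,-0.1,0,0,0],[4.5,0,0,0,0,0,0]]]'; python3 -m crank '[[[4.5,0,0,-0.1,0,0,0],[4.5,0,0,0,0,0,0]]]'; python3 - <<'E'
from workcell import eyes
import cv2,numpy as np
p=eyes.camera("wrist")[0];cv2.imwrite("pics/w2.png",p[...,::-1])
E
```

```text
clock: 10.07
position: [0.5781, 0.1991, 0.0588]
ee_rot: [0.122, 0.993, 0.0, 0.0]
ft_force: [-6.7, -1.6, 17.2]
grip_width: 0.524
grasp_force: 8.7
clock: 10.32
position: [0.5782, 0.1991, 0.0588]
ee_rot: [0.122, 0.992, 0.001, 0.0]
ft_force: [-10.2, -3.2, 25.8]
grip_width: 0.528
grasp_force: 13.1
```

View pics/w2.png

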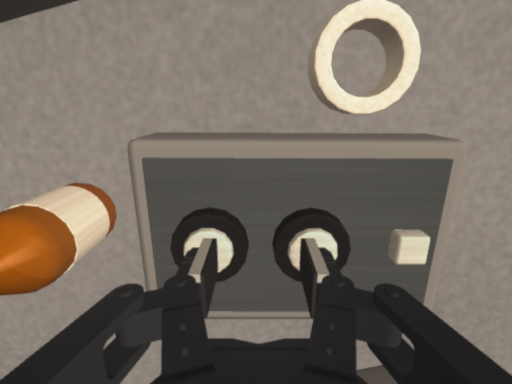

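Each fingertip sits on a round key, at about px (207,250) and (312,250), with both keys sunk in their collars, and the square key at (410,246) is clear. The force rose sharply at the bottom of travel. Now I'll hold, release and look.

```bash
python3 -m crank '[[[4.5,0,0,0,0,0,0],[4.5,0,0,0,0,0,0],[4.5,0,0,0,0,0,0],[4.5,0,0,0,0,0,0],[4.5,0,0,0,0,0,0],[4.5,0,0,0,0,0,0],[4.5,0,0,0,0,0,0],[4.5,0,0,0,0,0,0],[4.5,0,0,0,0,0,0],[4.5,0,0,0,0,0,0],[4.5,0,0,0,0,0,0],[4.5,0,0,0,0,0,0],[4.5,0,0,0,0,0,0],[4.5,0,0,0,0,0,0],[4.5,0,0,0,0,0,0],[4.5,0,0,0,0,0,0],[4.5,0,0,0,0,0,0],[4.5,0,0,0,0,0,0],[4.5,0,0,0,0,0,0],[4.5,0,0,0,0,0,0]]]'; python3 -m crank '[[[4.5,0,0,1,0,0,0],[4.5,0,0,3,0,0,0],[4.5,0,0,4,0,0,0],[4.5,0,0,4,0,0,0],[4.5,0,0,0,0,0,0],[4.5,0,0,0,0,0,0],[4.5,0,0,0,0,0,0]]]'; python3 - <<'E'
from workcell import eyes
from h import *
p,d=eyes.camera("wrist");p2,d2=eyes.camera("scene")
_,_,W,k=load("scene");P=cloud(d2,W,k)
for b in((307,145,314,150),(290,154,297,159)):print("key z",np.median(P[b[1]:b[3],b[0]:b[2],2]))
cv2.imwrite("pics/w3.png",cv2.resize(np.hstack([p,p2]),(800,300))[...,::-1])
E
```

```text
clock: 12.88
position: [0.5782, 0.1991, 0.0587]
ee_rot: [0.122, 0.992, 0.001, 0.0]
ft_force: [-11.0, -2.7, 25.9]
grip_width: 0.528
grasp_force: 13.0
clock: 13.75
position: [0.5772, 0.1988, 0.1749]
ee_rot: [0.122, 0.993, -0.001, -0.001]
ft_force: [-0.1, 0.8, -1.2]
grip_width: 0.528
grasp_force: 0.0
key z 0.06920149633624362
key z 0.06915141244865475
```

View pics/w3.png

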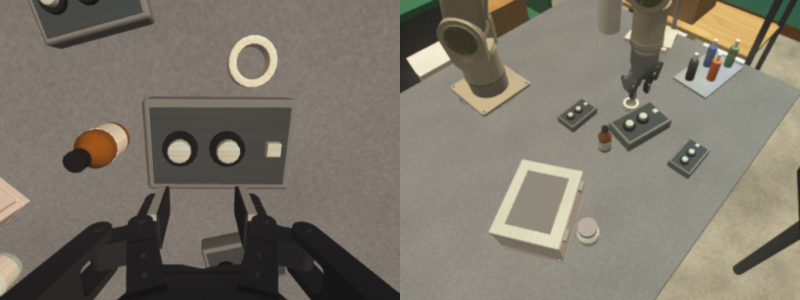

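Both keys are back up (tops at about 69 mm), the lid is shut at composite px (540,205), the bottle, jar and tape are where they were, and the gripper is clear.

```bash
python3 -c "
from workcell import job
print(job.hand_in())"
```

```text
the job is handed in; nothing more can be done
None
```

I shut the lid, pressed both round keys fully down together for over two seconds and released them, and handed the job in at about 14 s; the final check showed both keys up and the lid shut, but the hand-in returned no verdict.

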